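# Unclamp the inspection tray with the slot key and tip the measured blanks into the bin

## Task

The measured steel blanks on the inspection stage must go into the grey bin. Take the T-handled key from its wooden rest, set its blade in the slot of the clamp screw and turn the screw anticlockwise all the way to its stop, then lift the tray by its bar so that all three blanks slide down into the bin, and lower the tray flat again. Finish with the key hanging in its rest as it was, and leave the wooden case, mug and can where they stand.

Things in the scene. Friction and masses are not known exactly. Their poses are not given: they have to be found in the camera images.
- stage: Fixed inspection stage, blue block with black ribs on a dark plate. Origin at table level under the middle of the tray; every offset given 'in the stage frame' is (x, y, z) from here in mm. The tray lies lengthwise along y, its bar at the -y end, its hinge and open end at the +y end with the bin beyond.
- screw_top (a point): On the clamp screw's axis at the top face of its head, (-105, -30, 137.5) mm in the stage frame. Head: upright steel disc 45 mm across with one straight slot across its middle, 7 mm wide, 36 mm long (closed by a 4 mm rim at each end), 11 mm deep. The slot points along the claw arm plus an unmeasured angle, up to 0.5 rad either way, different each time but fixed during a run: look or feel for it.
- clamp (a joint): Angle of the clamp screw and the claw arm fixed under its head, rad. 0: arm points along the stage's +x, over the tray's side wall, holding the tray down; grows anticlockwise seen from above; stop at 1.9 (undone, arm clear). Takes about 0.15 N m; stays where left. Arm: 18 mm wide, reaches 55 mm from the axis, top at z = 120 mm.
- tray (a joint): Tilt of the tray about its hinge, rad: 0 flat on the stage, stop at 0.95. It falls back when let go. The hinge axis runs along the stage's x through (0, 90, 85) in the stage frame; the bar end rises. Blanks slide off at about 0.65 to 0.8 rad.
- tray_bar (a point): Middle of the tray's lifting bar: a round steel bar 14 mm thick, 82 mm clear between its two arms, lying along the stage's x, at (0, -150, 99) in the stage frame when flat, 53 mm of free space between it and the tray's end wall. It moves with the tray. Tray: aluminium, 120 x 198 mm, walls 20 mm high on three sides, open at the hinge end.
- bin: Fixed grey open plastic bin 135 (x) x 150 (y) x 60 mm high, wall 5 mm, under the tray's open end. Origin at the middle of its underside.
- blank0: Steel blank, a waisted bar 72 (along its y) x 22 x 16 mm, 90 g, lying on the tray. Origin at the middle of its underside.
- blank1: Another blank, the same.
- blank2: Another blank, the same.
- rest: Fixed wooden key rest: base 60 x 110 x 10 mm, two upright cheeks 50 mm apart along its y, each 20 mm thick (y) and 40 mm wide (x), tops 115 mm above the table. Origin at the middle of its underside. The key hangs between the cheeks with its bar lying across their tops along the rest's y.
- key: T-handled slot key, 220 g, 120 mm tall, upright. Origin at the middle of the blade's lower end; z up. Blade 30 mm wide along its y, 4 mm thick; its lowest 4 mm is 26 x 3 mm. Shank 14 mm thick. Handle: flat-sided black bar 100 mm long along y (parallel to the blade), 16 mm thick (x), 22 mm tall, centre 109 mm above the origin. When hung, its origin is 17 mm above the rest's.
- gauge_case: Bystander: closed wooden case 90 x 60 x 40 mm. Origin at the middle of its underside.
- mug: Bystander: white mug 76 mm across, 90 mm tall. Origin at the middle of its underside.
- oil_can: Bystander: grey can 60 mm across, 150 mm tall. Origin at the middle of its underside.
Mind the look-alikes: they are no part of the job. Several things have the shape of the bin; the one meant has the colours described above. What is shaped like the rest but pink is not meant.

How it is judged:
By the outcome, as a careful person would: the job done as asked, in the order asked, and still so for the second after the job is handed in, with the robot touching nothing.
It also fails if it takes over 72 s, if anything falls off the work surface, if the arm or the gripper's body presses on something with over 40 N, if the wrist force passes 120 N, or if a joint passes its speed limit or range.

## Robot

A 6-joint arm with a two-finger parallel gripper is mounted at the origin on the work surface. World frame = base frame: x ahead of the robot, y to its left, z up, the work surface at z = 0. Lengths are in m, angles in rad, forces in N, time in s.
With the tool pointing down it reaches from about 0.35 to 0.875 m from the base axis. Payload 4.2 kg.
Tool frame: the origin (TCP) lies between the finger pads; the fingertips stand 22 mm ahead of it and the grasp point (between the pads) lies 3 mm ahead of it; z points along the fingers, y is the line along which they close (so a half turn about z gives the same grasp; the last joint's range is limited). The gripper opens to 85 mm and grips with 20 to 120 N. Pads are 22 mm wide; open, the fingers measure 114 mm over their backs; the gripper's body (76 mm by 85 mm) begins 54 mm behind the grasp point. The pads swing forward as they close: fully open they stand 13 mm farther back than shut.
Start: joints at [-0.971, 0.385, 0.008, 0, -1.194, -0.259], TCP at [0.209, -0.589, 0.253] pointing down, gripper open.
Joint ranges: [-3.14, 3.14], [-1.21, 2.06], [-1.07, 1.41], [-3.16, 2.05], [-2.99, -0.16], [-3.1, 3.1]. Speed limits (rad/s): [2.79, 2.79, 3.14, 3.14, 3.14, 3.14].

## Interface

Orientations are given as a unit quaternion [w, x, y, z].
In Python, from rig import observe, read_camera, camera_info, hand_in gives the robot as it stands.
- The arm moves only by the tool jog_arm, never from a script. Its argument "plan" is a list of rows, each a list of 6 numbers: the shift along the tool's x, y, z normalised to -1 to 1, where 1 is 80 cm, then the turn, a rotation vector about the tool's x, y, z normalised to -1 to 1, where 1 is 180 degrees. In form: [[tx, ty, tz, ax, ay, az], ...]. A call has 1 to 10 rows; each row is the pose to reach, as a shift and turn from the pose commanded when the call began, along the tool's axes at that moment, turning the shorter way round; what a row does not reach only later rows make up. A row lasts 1/8 s, in which the tool goes at most 62.5 mm and 10.7 degrees, less where a joint would pass 70% of its speed; a pose out of reach is approached as far as the arm can. A call with a number of a shift or a turn outside -1 to 1 is refused whole. A call with a gripper value outside its range is refused whole. "gripper" is the closure, from -1 (fully open) to 1 (shut), set as the call begins (left out, the last holds). The fingers move at their own pace and stop on an object; "force" is the grip in N (left out, the last holds). Time passes only in rows, so rows that repeat a pose let the fingers close. It gives the time, the measured TCP pose, the force, the opening and the grip force at its end, in the units of the state.
- observe(): the state, without advancing time (a new reading comes with each control period).
- read_camera(name): name is "side" or "top"; returns the picture (400x640x3 uint8, red, green, blue); there is no depth.
- camera_info(name): a dict with "camera_matrix" (3x3 intrinsics, pixels), "extrinsics" (4x4, takes a point from world to camera coordinates). Camera axes: x right, y up, looking along -z (the intrinsics and any distortion apply to the point x, -y, -z); pixel columns grow to the right and rows downward; lengths in m; the calibration is good to about 2 mm. A picture is of the moment at which its call begins. camera_info takes no time and is no camera call.
- hand_in(): hands the job in; it is judged then, once.
The state is a dict: "clock": time; "joint_pos": joint angles; "dq": joint speeds; "effort": joint torques, N m; "position": TCP position; "ee_rot": TCP orientation; "wrist_force": force on the tool from outside, world axes, zero at the start; "moment": the same for the moment, N m; "grip_width": finger opening in m; "finger_force": force on a finger pad.
Only numpy, scipy, OpenCV 4.12 (cv2) and the standard library are available. Lean on these libraries where they do the work, as an engineer would, in place of code of your own. Each camera call takes 0.05 s, during which the arm holds its last target. There are 200 camera calls.

## Working session

There is one attempt and no reset: what is moved stays moved. The work goes in short steps, Python scripts to look and compute and a tool call to move; the robot and the scene stay as the last step left them, time stands still between calls to the robot, and variables do not carry over. Pictures are saved under pics/ and viewed, at most 11 in all, crops included, and the job is handed in when it is done.

Besides the shell and the picture viewer there is one more tool, called after ">>>" as name(argument=value, ...) on one line, values as JSON. jog_arm: Moves the arm, as the interface text tells. Scaled input: -1 to 1 covers 80 cm each way for a shift and 180 degrees each way for a turn. Its arguments: {"type":"object","properties":{"plan":{"type":"array","items":{"type":"array","items":{"type":"number"}}},"gripper":{"type":"number"},"force":{"type":"number"}},"required":["plan"]}

```bash
ls; mkdir -p pics; python3 - <<'E'
from rig import *
import cv2,json
s=observe();print({k:(v if not hasattr(v,'round') else v.round(4) if hasattr(v,'shape') else v) for k,v in s.items()})
for n in("top","side"):
    im=read_camera(n);cv2.imwrite(f"pics/{n}0.png",im[:,:,::-1]);c=camera_info(n);print(n,c)
E
```

```text
pics
{'clock': 0.0, 'joint_pos': array([-9.714e-01,  3.856e-01,  6.600e-03, -5.000e-04, -1.194e+00,
       -2.586e-01]), 'dq': array([-0.0014,  0.0029, -0.0003, -0.0008,  0.0001,  0.0001]), 'effort': array([ 1.60000e-03, -3.92290e+01,  1.88399e+01,  4.18630e+00,
       -4.70000e-03,  0.00000e+00]), 'position': array([ 0.2087, -0.5885,  0.2522]), 'ee_rot': array([-2.000e-04, -1.695e-01,  9.855e-01,  1.100e-03]), 'wrist_force': array([-0.3399,  0.2923, -0.022 ]), 'moment': array([ 0.0424,  0.0585, -0.0195]), 'finger_force': 0.0, 'grip_width': 0.08537928234004537}
top {'camera_matrix': array([[454.52361344,   0.        , 320.62316965],
       [  0.        , 454.52361344, 201.07903448],
       [  0.        ,   0.        ,   1.        ]]), 'extrinsics': array([[-0.0265461 , -0.99963853,  0.0042562 ,  0.06559178],
       [ 0.992446  , -0.02584447,  0.11992913, -0.54241047],
       [-0.11977578,  0.0074077 ,  0.99277333, -1.20033113],
       [ 0.        ,  0.        ,  0.        ,  1.        ]])}
side {'camera_matrix': array([[400.95087508,   0.        , 313.26462077],
       [  0.        , 400.95087508, 200.4503738 ],
       [  0.        ,   0.        ,   1.        ]]), 'extrinsics': array([[-0.99706885, -0.07438246,  0.01791539,  0.52107024],
       [ 0.05653503, -0.55850611,  0.82757158, -0.08206397],
       [-0.05155096,  0.82615869,  0.56107426, -1.23344344],
       [ 0.        ,  0.        ,  0.        ,  1.        ]])}
```

View pics/top0.png

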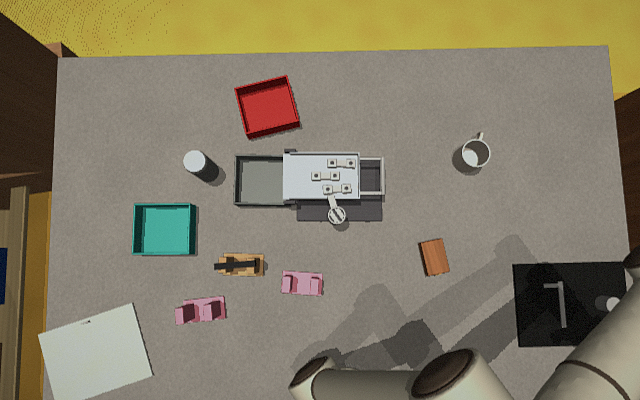

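View pics/side0.png

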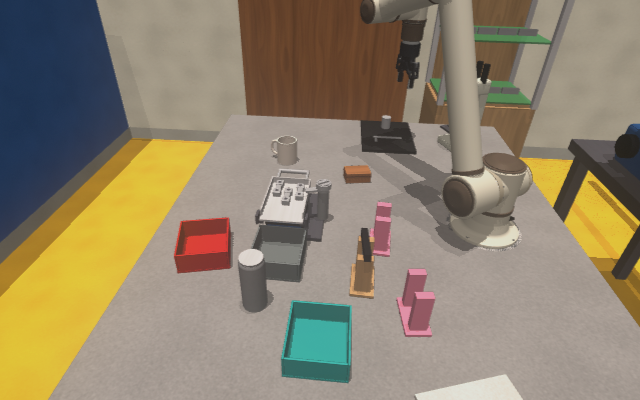

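The top view shows the stage and tray around (320,178), the clamp screw at (337,213), and the key on its wooden rest at (240,264). Bin candidates are red (267,106), teal (165,229) and grey (260,180). The grey one, beyond the tray's hinge, fits. Rest candidates are the wooden one (240,264), and pink ones at (201,310) and (302,283). The wooden one holds the key, so it fits. I'll confirm both in enlarged crops.

```bash
cat > h.py <<'E'
import numpy as np,cv2
from rig import *
def P(n,X):
    c=camera_info(n);X=np.atleast_2d(X);q=X@c['extrinsics'][:3,:3].T+c['extrinsics'][:3,3];q=q*[1,-1,-1];u=q@c['camera_matrix'].T
    return u[:,:2]/u[:,2:]
def ray(n,uv):
    c=camera_info(n);R=c['extrinsics'][:3,:3];t=c['extrinsics'][:3,3]
    d=np.linalg.inv(c['camera_matrix'])@[uv[0],uv[1],1]*[1,-1,-1]
    return -R.T@t,R.T@d
def onz(n,uv,z):
    o,d=ray(n,uv);return o+d*(z-o[2])/d[2]
def tri(a,b):
    o,d=ray("top",a);p,e=ray("side",b);d/=np.linalg.norm(d);e/=np.linalg.norm(e)
    s=np.linalg.lstsq(np.c_[d,-e],p-o,rcond=None)[0];A=o+d*s[0];B=p+e*s[1]
    return (A+B)/2,np.linalg.norm(A-B)
def crop(n,src,x0,y0,w,h,k):
    im=cv2.imread(src)[y0:y0+h,x0:x0+w];cv2.imwrite(f"pics/{n}.png",cv2.resize(im,None,fx=k,fy=k,interpolation=cv2.INTER_CUBIC))
E
python3 -c "
from h import *
crop('tc','pics/top0.png',205,140,190,140,4.2)
crop('sc','pics/side0.png',245,160,150,140,4.2)"
```

```text
(no output)
```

View pics/tc.png

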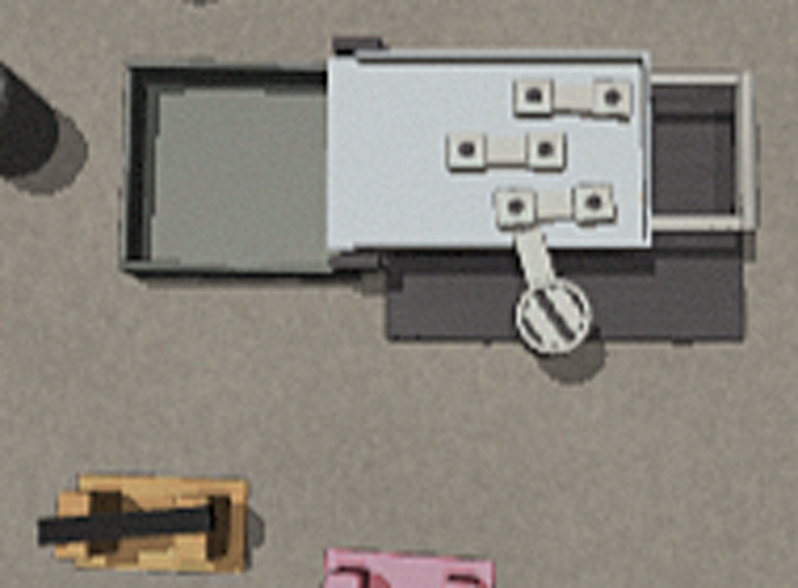

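View pics/sc.png

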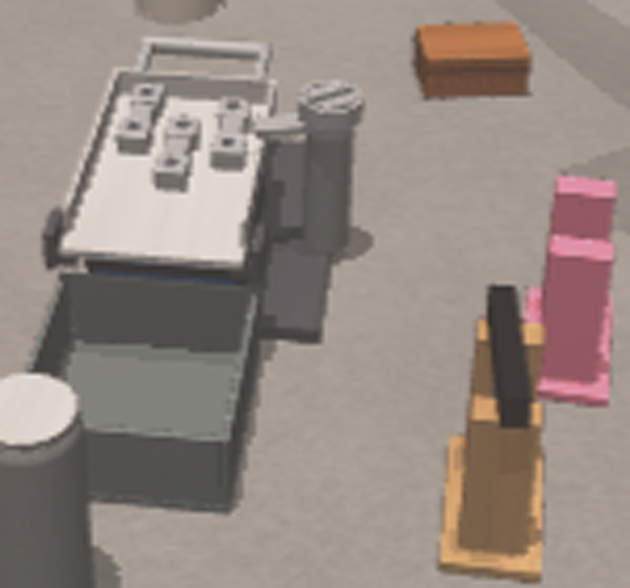

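Both crops confirm the choice: the grey bin sits under the tray's open end, and the black T-handle lies across the brown wooden rest. The slot shows as a dark band across the head at crop (553,315). Next I'll measure these points.

```bash
python3 - <<'E'
from h import *
T=cv2.imread('pics/top0.png');S=cv2.imread('pics/side0.png')
print('cams',ray('top',(0,0))[0].round(3),ray('side',(0,0))[0].round(3))
def show(im,x0,y0,w,h):
    g=cv2.cvtColor(im,6)[y0:y0+h,x0:x0+w];print(x0,y0);print('\n'.join(' '.join('%3d'%v for v in r) for r in g))
show(T,326,204,22,22)
show(T,212,255,55,20)
show(S,316,176,18,18)
show(S,358,226,16,38)
E
```

```text
cams [0.396 0.06  1.256] [0.461 1.012 0.751]
326 204
 47  38  22  48 206 201 197 191 200 204 160  59  36  42  48  45  47  47  48  49  47  43
 68  50  42  34 200 202 201 197 197 181 197  65  27  53  55  61  64  65  61  59  66  66
 85  81  72  58 161 203 180 185 198 172 197 150 137 121  88  81  77  81  82  84  80  87
 81  83  71  58  94 199 172 186 183 171 156 170 192 161 163 122  84  79  81  84  80  81
 78  82  67  59  70 198 173 152 151 165 101 143 180 140 160 176 157  84  71  79  80  80
 82  79  67  90 151 181  95  39  84 208 176 200 203 163  86 138 177 153  81  77  79  82
 85  83  65 162 190 174 110  73  49 173 205 201 199 207 177  59  93 210 115  80  81  85
 82  72  57 202 140 207 180  86  70  91 171 202 197 200 208 105  43 173 174  76  75  79
 82  59 141 173 105 196 211 108  71  70  86 202 198 198 199 165 105  73 214 105  74  82
 76  47 211 150 150 199 203 167 111  72  55 176 203 198 196 203 174  56 207 137  79  82
 68  43 212 155 200 202 199 204 181  81  67 107 171 201 196 199 207 103 169 139  84  75
 70  42 213 124 168 203 197 202 211 115  75  67  85 181 200 196 200 166 167 160
[... 8340 characters left out ...]
 103 102  99  84  59  56  61  61  60  61  60  62  78 101  96
148 140 124 120 101  61  55  59  59  60  61  60  61  75 109 109
164 165 167 166 154  86  54  55  56  55  56  55  55  72 115 139
169 168 168 170 156  85  55  55  55  56  56  55  61 112 176 167
171 169 171 170 155  87  55  56  55  56  55  55  61 111 173 164
170 172 171 168 158 112  55  56  56  55  55  56  61 110 171 163
166 169 167 165 162 133  55  56  55  56  56  56  63 112 172 166
100  99  99 104 112 107  55  56  56  56  55  55  69 120 171 163
102 101 100 100  98  92  64  59  59  59  59  59  65  94 121 133
102 100  99 100  99  98  96  96  97  97  96  93  89 102 101 112
101 100 100 100  99  99  95  96  97  98  96  95  95  97 102 124
```

```bash
python3 - <<'E'
from h import *
T=cv2.cvtColor(cv2.imread('pics/top0.png'),6).astype(float);S=cv2.cvtColor(cv2.imread('pics/side0.png'),6).astype(float)
a=onz('top',(213.6,266.05),.137);b=onz('top',(254.5,263.3),.137);d=a-b
print('key ends',a.round(4),b.round(4),'mid',((a+b)/2).round(4),'len',np.linalg.norm(d).round(4),'yaw of bar',np.arctan2(d[1],d[0]).round(3))
print('key tri',tri((234.05,264.7),(365.6,240.3)))
print('bar tri',tri((382.4,175.7),(294.3,171.4)))
print('head tri',tri((336.3,214.5),(323.8,183.0)))
c=onz('top',(336.3,214.5),.1375);print('head ray',c)
for n,I in(('top',T),('side',S)):
    ctr=onz(n,(336.3,214.5) if n=='top' else (323.8,183.0),.1375)
    for it in range(4):
        p=[];w=[]
        u0=P(n,ctr)[0].astype(int)
        for v in range(u0[1]-12,u0[1]+13):
            for u in range(u0[0]-12,u0[0]+13):
                x=onz(n,(u,v),.1375)
                if np.hypot(*(x-ctr)[:2])<.0165: p.append(x[:2]);w.append(max(0,150-I[v,u]))
        p=np.array(p);w=np.array(w);m=w@p/w.sum();C=(p-m).T@((p-m)*w[:,None])/w.sum();l,V=np.linalg.eigh(C)
        if it<3: ctr=np.r_[m,.1375]
    print(n,'slot ctr',m.round(4),'ang',np.arctan2(V[1,1],V[0,1]).round(3),np.sqrt(l))
# tray outline: bright low-saturation corners by ray (top of wall z~.11)
for k,uv in dict(nl=(205+328/4.2,140+58/4.2),fl=(205+328/4.2,140+247/4.2),nr=(205+650/4.2,140+52/4.2),fr=(205+650/4.2,140+248/4.2)).items(): print(k,onz('top',uv,.105).round(4))
E
```

```text
key ends [0.3787 0.317  0.137 ] [0.3827 0.2174 0.137 ] mid [0.3807 0.2672 0.137 ] len 0.0997 yaw of bar 1.611
key tri (array([0.38045059, 0.26690914, 0.13866981]), np.float64(0.0005073396640451568))
bar tri (array([ 0.59599491, -0.10955966,  0.09868174]), np.float64(0.0036675502684854846))
head tri (array([0.49503272, 0.01427543, 0.13685747]), np.float64(0.0037870724759102438))
head ray [0.49687561 0.01425098 0.1375    ]
top slot ctr [0.4978 0.0156] ang -2.707 [0.00717253 0.00883318]Traceback (most recent call last):
  File "<stdin>", line 16, in <module>
  File "h.py", line 11, in onz
    o,d=ray(n,uv);return o+d*(z-o[2])/d[2]
        ~~~^^^^^^
  File "h.py", line 7, in ray
    c=camera_info(n);R=c['extrinsics'][:3,:3];t=c['extrinsics'][:3,3]
ValueError: time passes only in moves, steps and waits
```

```bash
sed -i 's/^from rig import \*/from rig import *\nimport rig\n_C={n:rig.camera_info(n) for n in ("top","side")}\ncamera_info=_C.get/' h.py; python3 - <<'E'
from h import *
T=cv2.cvtColor(cv2.imread('pics/top0.png'),6).astype(float);S=cv2.cvtColor(cv2.imread('pics/side0.png'),6).astype(float)
for n,I in(('top',T),('side',S)):
    ctr=onz(n,(336.3,214.5) if n=='top' else (323.8,183.0),.1375)[:2];ang=.63
    for it in range(8):
        p=[];w=[]
        u0=P(n,np.r_[ctr,.1375])[0].astype(int)
        for v in range(u0[1]-12,u0[1]+13):
            for u in range(u0[0]-12,u0[0]+13):
                x=onz(n,(u,v),.1375)[:2];e=x-ctr;d=np.array([np.cos(ang),np.sin(ang)])
                if abs(e@d)<.014 and abs(d[0]*e[1]-d[1]*e[0])<.006: p.append(x);w.append(max(0,150-I[v,u]))
        p=np.array(p);w=np.array(w);m=w@p/w.sum();C=(p-m).T@((p-m)*w[:,None])/w.sum();l,V=np.linalg.eigh(C)
        ang=np.arctan(V[1,1]/V[0,1]);nrm=np.array([-np.sin(ang),np.cos(ang)]);ctr=ctr+nrm*((m-ctr)@nrm)
    print(n,'slot ctr',ctr.round(4),'ang',ang.round(3),np.sqrt(l))
for k,uv in dict(nl=(205+328/4.2,140+58/4.2),fl=(205+328/4.2,140+247/4.2),nr=(205+650/4.2,140+52/4.2),fr=(205+650/4.2,140+248/4.2)).items(): print(k,onz('top',uv,.105).round(4))
# head disc edges
from math import *
for n,uvs in(('top',[(327.7,215),(344.9,215),(336.3,223.3)]),):
    for uv in uvs: print(onz(n,uv,.1375).round(4))
s=observe();print(s['position'],s['ee_rot'],s['joint_pos'],s['clock'])
E
```

```text
top slot ctr [0.4969 0.0142] ang 0.577 [0.00173949 0.00806178]
side slot ctr [0.4957 0.0121] ang 0.581 [0.00183714 0.00735746]
nl [0.6607 0.1455 0.105 ]
fl [0.5435 0.1474 0.105 ]
nr [ 0.6594 -0.0527  0.105 ]
fr [ 0.5378 -0.0482  0.105 ]
[0.4962 0.0355 0.1375]
[ 0.4951 -0.007   0.1375]
[0.4751 0.0149 0.1375]
[ 0.20874524 -0.58861087  0.25234042] [-2.22454750e-04 -1.69493221e-01  9.85530871e-01  9.48828272e-04] [-9.71419028e-01  3.85480689e-01  6.78033525e-03 -4.13913173e-04
 -1.19400674e+00 -2.58593619e-01] 0.1
```

```bash
cat >> h.py <<'E'
from scipy.spatial.transform import Rotation as Ro
def down(yaw): # tool x at yaw, z down
    c,s=np.cos(yaw),np.sin(yaw);return Ro.from_matrix(np.array([[c,s,0],[s,-c,0],[0,0,-1]]))
def go(*tg,nd=4):
    s=observe();q=np.array(s['ee_rot']);R0=Ro.from_quat(q[[1,2,3,0]]);p=np.array(s['position'])
    x=R0.as_matrix()[:,0];print('clk %.2f'%s['clock'],'pos',p.round(4),'yaw',np.arctan2(x[1],x[0]).round(4),'tilt',R0.as_matrix()[2].round(4),'F',np.round(s['wrist_force'],1),'M',np.round(s['moment'],2),'grip',round(s['grip_width'],4),'q6',round(s['joint_pos'][5],2))
    for t in tg:
        R=down(t[3]);R=Ro.from_rotvec(t[4])*R if len(t)>4 else R
        print(t[:4],'->',list(np.r_[R0.inv().apply(np.array(t[:3])-p)/.8,(R0.inv()*R).as_rotvec()/np.pi].round(nd)))
E
python3 -c "
from h import *
go((.42,-.2,.27,-2.2),(.3806,.267,.27,-1.53))"
```

```text
clk 0.10 pos [ 0.2087 -0.5886  0.2523] yaw -2.801 tilt [ 1.0e-04  1.9e-03 -1.0e+00] F [0.  1.  0.1] M [-0.04 -0.    0.01] grip 0.0854 q6 -0.26
(0.42, -0.2, 0.27, -2.2) -> [np.float64(-0.4112), np.float64(0.3697), np.float64(-0.0214), np.float64(0.0006), np.float64(0.0002), np.float64(-0.1913)]
(0.3806, 0.267, 0.27, -1.53) -> [np.float64(-0.5598), np.float64(0.9363), np.float64(-0.0203), np.float64(0.0006), np.float64(0.0004), np.float64(-0.4046)]
```

>>> jog_arm(plan=[[-0.411,0.37,-0.021,0.0006,0,-0.19],[-0.411,0.37,-0.021,0.0006,0,-0.19],[-0.411,0.37,-0.021,0.0006,0,-0.19],[-0.411,0.37,-0.021,0.0006,0,-0.19],[-0.411,0.37,-0.021,0.0006,0,-0.19],[-0.411,0.37,-0.021,0.0006,0,-0.19],[-0.56,0.936,-0.02,0.0006,0,-0.404],[-0.56,0.936,-0.02,0.0006,0,-0.404],[-0.56,0.936,-0.02,0.0006,0,-0.404],[-0.56,0.936,-0.02,0.0006,0,-0.404]], gripper=-0.4)

```text
clock: 1.35
position: [0.3838, -0.0078, 0.2684]
ee_rot: [-0.0, 0.722, -0.692, 0.001]
wrist_force: [1.5, 0.5, 0.1]
grip_width: 0.0598
finger_force: 0.0
```

>>> jog_arm(plan=[[0,0,0,0,0,0]])

```text
clock: 1.48
position: [0.3842, -0.006, 0.2685]
ee_rot: [-0.001, 0.724, -0.69, 0.001]
wrist_force: [-0.5, -0.9, 0.1]
grip_width: 0.06
finger_force: 0.0
```

```bash
python3 -c "
from h import *
go((.3806,.267,.27,-1.53),(.3806,.267,.16,-1.53),(.3806,.267,.129,-1.53))"
```

```text
clk 1.48 pos [ 0.3842 -0.006   0.2685] yaw -1.5223 tilt [ 5.0e-04 -1.9e-03 -1.0e+00] F [-0.5 -0.9  0.1] M [0.01 0.04 0.01] grip 0.06 q6 -0.37
(0.3806, 0.267, 0.27, -1.53) -> [np.float64(-0.341), np.float64(-0.0121), np.float64(-0.0021), np.float64(-0.0006), np.float64(-0.0001), np.float64(0.0025)]
(0.3806, 0.267, 0.16, -1.53) -> [np.float64(-0.3411), np.float64(-0.0118), np.float64(0.1354), np.float64(-0.0006), np.float64(-0.0001), np.float64(0.0025)]
(0.3806, 0.267, 0.129, -1.53) -> [np.float64(-0.3411), np.float64(-0.0118), np.float64(0.1742), np.float64(-0.0006), np.float64(-0.0001), np.float64(0.0025)]
```

>>> jog_arm(plan=[[-0.341,-0.012,0,-0.0006,0,0.0025],[-0.341,-0.012,0,-0.0006,0,0.0025],[-0.341,-0.012,0,-0.0006,0,0.0025],[-0.341,-0.012,0,-0.0006,0,0.0025],[-0.341,-0.012,0,-0.0006,0,0.0025],[-0.341,-0.012,0.08,-0.0006,0,0.0025],[-0.341,-0.012,0.08,-0.0006,0,0.0025],[-0.341,-0.012,0.08,-0.0006,0,0.0025]])

```text
clock: 2.48
position: [0.3846, 0.263, 0.2055]
ee_rot: [-0.0, 0.718, -0.696, 0.001]
wrist_force: [0.4, -0.3, 0.5]
grip_width: 0.0599
finger_force: 0.0
```

```bash
python3 -c "
from h import *
cv2.imwrite('pics/a.png',read_camera('side')[:,:,::-1]);crop('a2','pics/a.png',300,150,150,120,5)
go((.3806,.267,.16,-1.53),(.3806,.267,.129,-1.53))"
```

```text
clk 2.52 pos [0.3848 0.2634 0.2062] yaw -1.5403 tilt [-0.0012 -0.0026 -1.    ] F [-1.   0.6  0.3] M [ 0.01 -0.02  0.04] grip 0.0599 q6 -0.92
(0.3806, 0.267, 0.16, -1.53) -> [np.float64(-0.0045), np.float64(0.0053), np.float64(0.0578), np.float64(-0.0008), np.float64(0.0004), np.float64(-0.0033)]
(0.3806, 0.267, 0.129, -1.53) -> [np.float64(-0.0045), np.float64(0.0054), np.float64(0.0965), np.float64(-0.0008), np.float64(0.0004), np.float64(-0.0033)]
```

View pics/a2.png

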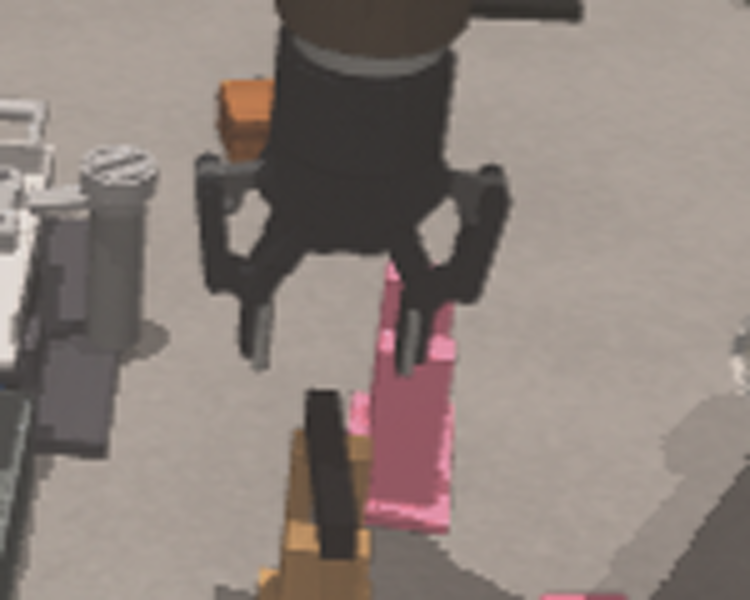

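The crop shows the open fingers, tips at (257,365) and (405,370), straddling the black bar at (330,470). I'll descend partway and let it settle.

>>> jog_arm(plan=[[-0.0045,0.0053,0.058,-0.0008,0,-0.0033],[-0.0045,0.0053,0.058,-0.0008,0,-0.0033],[-0.0045,0.0053,0.058,-0.0008,0,-0.0033],[-0.0045,0.0053,0.058,-0.0008,0,-0.0033]])

```text
clock: 3.02
position: [0.38, 0.2675, 0.1598]
ee_rot: [-0.001, 0.722, -0.692, -0.001]
wrist_force: [-0.8, -0.1, -0.7]
grip_width: 0.0596
finger_force: 0.0
```

```bash
python3 -c "
from h import *
go((.3806,.267,.129,-1.53))"
```

```text
clk 3.02 pos [0.38   0.2675 0.1598] yaw -1.529 tilt [-2.e-03  1.e-04 -1.e+00] F [-0.8 -0.1 -0.7] M [ 0.   -0.   -0.06] grip 0.0596 q6 -0.92
(0.3806, 0.267, 0.129, -1.53) -> [np.float64(0.0008), np.float64(-0.0007), np.float64(0.0384), np.float64(0.0), np.float64(0.0006), np.float64(0.0003)]
```

>>> jog_arm(plan=[[0.0005,-0.0005,0.038,0,0.0006,0],[0.0005,-0.0005,0.038,0,0.0006,0],[0.0005,-0.0005,0.038,0,0.0006,0]])

```text
clock: 3.4
position: [0.38, 0.2669, 0.1286]
ee_rot: [0.001, 0.722, -0.692, 0.0]
wrist_force: [-0.3, 0.1, 0.4]
grip_width: 0.0595
finger_force: 0.0
```

>>> jog_arm(plan=[[0,0,0,0,0,0],[0,0,0,0,0,0],[0,0,0,0,0,0],[0,0,0,0,0,0],[0,0,0,0,0,0]], gripper=1, force=80)

```text
clock: 4.03
position: [0.3796, 0.2666, 0.128]
ee_rot: [0.002, 0.722, -0.692, 0.0]
wrist_force: [-1.0, -1.1, 5.3]
grip_width: 0.0147
finger_force: 78.7
```

```bash
python3 -c "
from h import *
go((.3806,.267,.129,-1.53),(.3806,.267,.275,-1.53))"
```

```text
clk 4.03 pos [0.3796 0.2666 0.128 ] yaw -1.5286 tilt [ 0.0022  0.0021 -1.    ] F [-1.  -1.1  5.3] M [-0.02  0.47 -0.01] grip 0.0147 q6 -0.92
(0.3806, 0.267, 0.129, -1.53) -> [np.float64(-0.0005), np.float64(-0.0012), np.float64(-0.0012), np.float64(0.0007), np.float64(-0.0007), np.float64(0.0004)]
(0.3806, 0.267, 0.275, -1.53) -> [np.float64(-0.0001), np.float64(-0.0008), np.float64(-0.1837), np.float64(0.0007), np.float64(-0.0007), np.float64(0.0004)]
```

>>> jog_arm(plan=[[0,0,-0.05,0,0,0],[0,0,-0.12,0,0,0],[0,0,-0.19,0,0,0],[0,0,-0.19,0,0,0],[0,0,-0.19,0,0,0]])

```text
clock: 4.65
position: [0.3789, 0.266, 0.2778]
ee_rot: [0.003, 0.721, -0.692, -0.0]
wrist_force: [-0.1, 0.5, -3.3]
grip_width: 0.0148
finger_force: 78.7
```

```bash
python3 -c "
from h import *
go((.497,.0142,.275,.578-np.pi))"
```

```text
clk 4.65 pos [0.3789 0.266  0.2778] yaw -1.5297 tilt [ 0.0042  0.0057 -1.    ] F [-0.1  0.5 -3.3] M [-0.04  0.03 -0.02] grip 0.0148 q6 -0.92
(0.497, 0.0142, 0.275, -2.5635926535897933) -> [np.float64(0.3205), np.float64(-0.1346), np.float64(0.0041), np.float64(0.0009), np.float64(-0.0021), np.float64(0.3291)]
```

>>> jog_arm(plan=[[0.32,-0.135,0,0.001,-0.002,0.329],[0.32,-0.135,0,0.001,-0.002,0.329],[0.32,-0.135,0,0.001,-0.002,0.329],[0.32,-0.135,0,0.001,-0.002,0.329],[0.32,-0.135,0,0.001,-0.002,0.329],[0.32,-0.135,0,0.001,-0.002,0.329],[0.32,-0.135,0,0.001,-0.002,0.329],[0.32,-0.135,0,0.001,-0.002,0.329]])

```text
clock: 5.65
position: [0.4978, 0.0156, 0.2784]
ee_rot: [-0.0, -0.286, 0.958, 0.0]
wrist_force: [0.1, 0.4, -2.6]
grip_width: 0.0146
finger_force: 78.7
```

>>> jog_arm(plan=[[0,0,0,0,0,0],[0,0,0,0,0,0]])

```text
clock: 5.9
position: [0.4982, 0.0158, 0.2797]
ee_rot: [0.001, -0.286, 0.958, 0.0]
wrist_force: [-0.5, -0.8, -2.8]
grip_width: 0.0149
finger_force: 78.7
```

```bash
python3 -c "
from h import *
go((.497,.0142,.275,.578-np.pi),(.497,.0142,.257,.578-np.pi),(.497,.0142,.242,.578-np.pi))
cv2.imwrite('pics/b.png',read_camera('side')[:,:,::-1]);crop('b2','pics/b.png',265,120,120,90,6.6)"
```

```text
clk 5.90 pos [0.4982 0.0158 0.2797] yaw -2.5614 tilt [-2.6e-03 -5.0e-04 -1.0e+00] F [-0.5 -0.8 -2.8] M [ 0.05  0.04 -0.03] grip 0.0149 q6 -1.35
(0.497, 0.0142, 0.275, -2.5635926535897933) -> [np.float64(0.0024), np.float64(-0.0008), np.float64(0.0058), np.float64(-0.0002), np.float64(0.0008), np.float64(0.0007)]
(0.497, 0.0142, 0.257, -2.5635926535897933) -> [np.float64(0.0025), np.float64(-0.0008), np.float64(0.0283), np.float64(-0.0002), np.float64(0.0008), np.float64(0.0007)]
(0.497, 0.0142, 0.242, -2.5635926535897933) -> [np.float64(0.0025), np.float64(-0.0008), np.float64(0.0471), np.float64(-0.0002), np.float64(0.0008), np.float64(0.0007)]
```

View pics/b2.png

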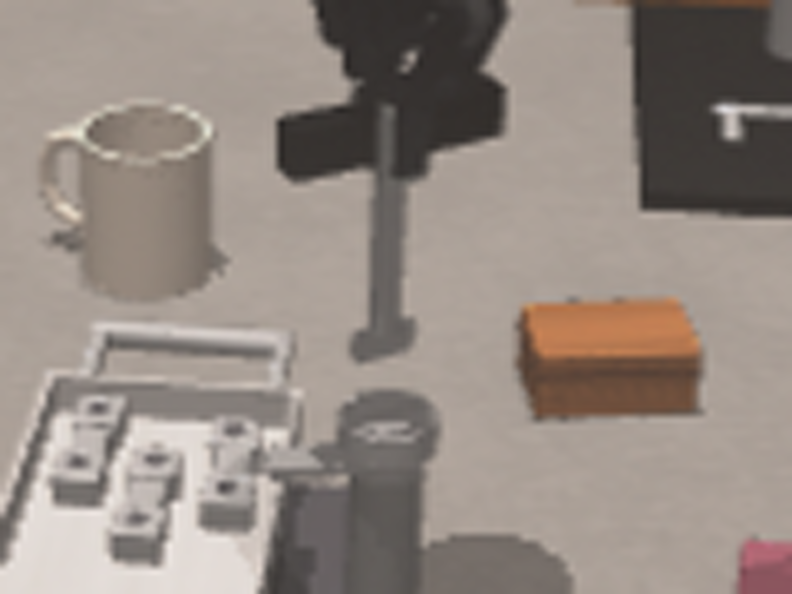

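The side crop shows the key upright, blade tip spanning (355,358)–(410,340), directly above the slotted head at (388,425). I'll check the tip numerically.

```bash
python3 - <<'E'
from h import *
c=np.array([.4982,.0158,.1677]);d=np.array([np.cos(.58),np.sin(.58),0])
print(P('side',[c,c+.013*d,c-.013*d]).round(1), [265+355/6.6,120+358/6.6],[265+410/6.6,120+340/6.6])
E
```

```text
[[322.4 174. ]
 [318.4 175. ]
 [326.3 172.9]] [318.7878787878788, 174.24242424242425] [327.1212121212121, 171.5151515151515]
```

>>> jog_arm(plan=[[0.0025,-0.001,0.028,0,0.001,0.001],[0.0025,-0.001,0.028,0,0.001,0.001],[0.0025,-0.001,0.028,0,0.001,0.001],[0.0025,-0.001,0.028,0,0.001,0.001]])

```text
clock: 6.45
position: [0.4977, 0.0138, 0.2583]
ee_rot: [0.001, -0.284, 0.959, -0.0]
wrist_force: [-0.1, 0.0, -1.8]
grip_width: 0.0147
finger_force: 78.7
```

```bash
python3 -c "
from h import *
go((.497,.0142,.257,.578-np.pi),(.497,.0142,.249,.578-np.pi),(.497,.0142,.2415,.578-np.pi))"
```

```text
clk 6.45 pos [0.4977 0.0138 0.2583] yaw -2.5655 tilt [-0.0012 -0.0013 -1.    ] F [-0.1  0.  -1.8] M [-0.07 -0.02 -0.05] grip 0.0147 q6 -1.35
(0.497, 0.0142, 0.257, -2.5635926535897933) -> [np.float64(0.0005), np.float64(0.0009), np.float64(0.0016), np.float64(-0.0004), np.float64(0.0004), np.float64(-0.0006)]
(0.497, 0.0142, 0.249, -2.5635926535897933) -> [np.float64(0.0005), np.float64(0.0009), np.float64(0.0116), np.float64(-0.0004), np.float64(0.0004), np.float64(-0.0006)]
(0.497, 0.0142, 0.2415, -2.5635926535897933) -> [np.float64(0.0005), np.float64(0.0009), np.float64(0.021), np.float64(-0.0004), np.float64(0.0004), np.float64(-0.0006)]
```

>>> jog_arm(plan=[[0.0005,0.0008,0.008,0,0,0],[0.0005,0.0008,0.012,0,0,0],[0.0005,0.0008,0.015,0,0,0],[0.0005,0.0008,0.017,0,0,0],[0.0005,0.0008,0.017,0,0,0]])

```text
clock: 7.08
position: [0.4965, 0.014, 0.2436]
ee_rot: [-0.0, -0.284, 0.959, -0.0]
wrist_force: [-0.3, 0.5, -2.9]
grip_width: 0.0151
finger_force: 78.7
```

```bash
python3 -c "
from h import *
go((.497,.0142,.240,.578-np.pi))"
```

```text
clk 7.08 pos [0.4965 0.014  0.2436] yaw -2.5658 tilt [ 7.e-04 -6.e-04 -1.e+00] F [-0.3  0.5 -2.9] M [0.04 0.02 0.07] grip 0.0151 q6 -1.35
(0.497, 0.0142, 0.24, -2.5635926535897933) -> [np.float64(-0.0007), np.float64(-0.0001), np.float64(0.0045), np.float64(-0.0002), np.float64(-0.0002), np.float64(-0.0007)]
```

>>> jog_arm(plan=[[0,0,0.002,0,0,0],[0,0,0.004,0,0,0],[0,0,0.0045,0,0,0],[0,0,0.0045,0,0,0]])

```text
clock: 7.58
position: [0.4965, 0.014, 0.2401]
ee_rot: [-0.0, -0.284, 0.959, -0.0]
wrist_force: [0.7, 0.3, -1.9]
grip_width: 0.0151
finger_force: 78.7
```

>>> jog_arm(plan=[[0,0,0,0,0,-0.03],[0,0,0,0,0,-0.06],[0,0,0,0,0,-0.08],[0,0,0,0,0,-0.08]])

```text
clock: 8.07
position: [0.4965, 0.014, 0.2401]
ee_rot: [-0.0, -0.401, 0.916, -0.0]
wrist_force: [-0.3, 0.7, -2.7]
grip_width: 0.0147
finger_force: 78.8
```

```bash
python3 -c "
from h import *
go((.497,.0142,.240,.578-np.pi))"
```

```text
clk 8.07 pos [0.4965 0.014  0.2401] yaw -2.3155 tilt [ 5.e-04 -3.e-04 -1.e+00] F [-0.3  0.7 -2.7] M [ 0.18  0.14 -0.12] grip 0.0147 q6 -1.1
(0.497, 0.0142, 0.24, -2.5635926535897933) -> [np.float64(-0.0006), np.float64(-0.0003), np.float64(0.0002), np.float64(-0.0001), np.float64(-0.0001), np.float64(0.079)]
```

>>> jog_arm(plan=[[0,0,0,0,0,-0.04],[0,0,0,0,0,-0.08],[0,0,0,0,0,-0.12],[0,0,0,0,0,-0.16],[0,0,0,0,0,-0.2],[0,0,0,0,0,-0.24],[0,0,0,0,0,-0.28],[0,0,0,0,0,-0.32],[0,0,0,0,0,-0.35],[0,0,0,0,0,-0.35]])

```text
clock: 9.32
position: [0.4953, 0.0141, 0.2399]
ee_rot: [0.001, 0.82, -0.572, -0.001]
wrist_force: [-4.5, 1.3, 0.3]
grip_width: 0.0149
finger_force: 79.1
```

```bash
python3 -c "
from h import *
go((.497,.0142,.240,-1.2))
cv2.imwrite('pics/c.png',read_camera('top')[:,:,::-1]);read_camera('side')"
```

```text
clk 9.32 pos [0.4953 0.0141 0.2399] yaw -1.2171 tilt [-4.e-04  3.e-03 -1.e+00] F [-4.5  1.3  0.3] M [ 0.64  1.47 -0.15] grip 0.0149 q6 -0.0
(0.497, 0.0142, 0.24, -1.2) -> [np.float64(0.0006), np.float64(-0.002), np.float64(-0.0001), np.float64(0.0009), np.float64(0.0001), np.float64(-0.0054)]
```

>>> jog_arm(plan=[[-0.0005,0.0012,0,0,0,-0.03],[-0.0005,0.0012,0,0,0,-0.06],[-0.0005,0.0012,0,0,0,-0.09],[-0.0005,0.0012,0,0,0,-0.09]])

```text
clock: 9.93
position: [0.4949, 0.0139, 0.2398]
ee_rot: [0.001, 0.893, -0.45, -0.001]
wrist_force: [-3.2, 1.2, -0.0]
grip_width: 0.0147
finger_force: 78.9
```

```bash
python3 -c "
from h import *
go((.497,.0142,.240,-.85))"
```

```text
clk 9.93 pos [0.4949 0.0139 0.2398] yaw -0.9346 tilt [-2.0e-04  2.2e-03 -1.0e+00] F [-3.2  1.2 -0. ] M [ 0.43  1.43 -0.07] grip 0.0147 q6 0.28
(0.497, 0.0142, 0.24, -0.85) -> [np.float64(0.0012), np.float64(-0.0024), np.float64(-0.0002), np.float64(0.0007), np.float64(0.0001), np.float64(-0.0269)]
```

>>> jog_arm(plan=[[0,0,0,0,0,-0.02],[0,0,0,0,0,-0.04],[0,0,0,0,0,-0.04]])

```text
clock: 10.3
position: [0.4948, 0.0138, 0.2398]
ee_rot: [0.001, 0.919, -0.394, -0.001]
wrist_force: [-5.2, 0.5, -0.4]
grip_width: 0.0149
finger_force: 79.0
```

```bash
python3 -c "
from h import *
go((.497,.0142,.240,-.85))"
```

```text
clk 10.30 pos [0.4948 0.0138 0.2398] yaw -0.8095 tilt [-4.0e-04  2.3e-03 -1.0e+00] F [-5.2  0.5 -0.4] M [ 0.3   1.58 -0.16] grip 0.0149 q6 0.4
(0.497, 0.0142, 0.24, -0.85) -> [np.float64(0.0015), np.float64(-0.0024), np.float64(-0.0003), np.float64(0.0007), np.float64(0.0001), np.float64(0.0129)]
```

>>> jog_arm(plan=[[0,0,0,0,0,-0.02],[0,0,0,0,0,-0.02]])

```text
clock: 10.55
position: [0.4949, 0.0137, 0.2398]
ee_rot: [0.001, 0.931, -0.365, -0.001]
wrist_force: [-4.1, 1.0, -0.6]
grip_width: 0.015
finger_force: 79.2
```

```bash
python3 -c "
from h import *
go((.497,.0142,.240,-.75))"
```

```text
clk 10.55 pos [0.4949 0.0137 0.2398] yaw -0.7481 tilt [-7.0e-04  1.9e-03 -1.0e+00] F [-4.1  1.  -0.6] M [ 0.25  1.69 -0.72] grip 0.015 q6 0.47
(0.497, 0.0142, 0.24, -0.75) -> [np.float64(0.0016), np.float64(-0.0022), np.float64(-0.0003), np.float64(0.0006), np.float64(0.0002), np.float64(0.0006)]
```

>>> jog_arm(plan=[[0,0,0,0,0,0.01],[0,0,0,0,0,0.018],[0,0,0,0,0,0.018]])

```text
clock: 10.92
position: [0.4949, 0.0139, 0.2398]
ee_rot: [0.001, 0.921, -0.39, -0.0]
wrist_force: [-4.5, 1.2, -1.2]
grip_width: 0.0149
finger_force: 78.9
```

```bash
python3 -c "
from h import *
go((.497,.0142,.240,-.75))"
```

```text
clk 10.93 pos [0.4949 0.0139 0.2398] yaw -0.8011 tilt [-1.0e-04  2.2e-03 -1.0e+00] F [-4.5  1.2 -1.2] M [ 0.1   1.93 -0.25] grip 0.0149 q6 0.41
(0.497, 0.0142, 0.24, -0.75) -> [np.float64(0.0015), np.float64(-0.0021), np.float64(-0.0003), np.float64(0.0007), np.float64(0.0001), np.float64(-0.0163)]
```

>>> jog_arm(plan=[[0,0,0,0,0,0.01],[0,0,0,0,0,0.015],[0,0,-0.01,0,0,0.015],[0,0,-0.03,0,0,0.015],[0,0,-0.05,0,0,0.015],[0,0,-0.05,0,0,0.015],[0,0,-0.05,0,0,0.015]])

```text
clock: 11.8
position: [0.4962, 0.0144, 0.2803]
ee_rot: [-0.0, 0.912, -0.411, 0.001]
wrist_force: [-0.8, 0.5, -2.2]
grip_width: 0.0149
finger_force: 78.8
```

```bash
python3 -c "
from h import *
go((.3796,.2666,.278,-1.5286))
cv2.imwrite('pics/d.png',read_camera('side')[:,:,::-1]);crop('d2','pics/d.png',265,120,120,90,6.6)"
```

```text
clk 11.80 pos [0.4962 0.0144 0.2803] yaw -0.8472 tilt [ 0.0014 -0.0016 -1.    ] F [-0.8  0.5 -2.2] M [-0.02  0.03 -0.02] grip 0.0149 q6 0.37
(0.3796, 0.2666, 0.278, -1.5286) -> [np.float64(-0.3328), np.float64(-0.0996), np.float64(0.0025), np.float64(-0.0006), np.float64(-0.0002), np.float64(0.2169)]
```

View pics/d2.png

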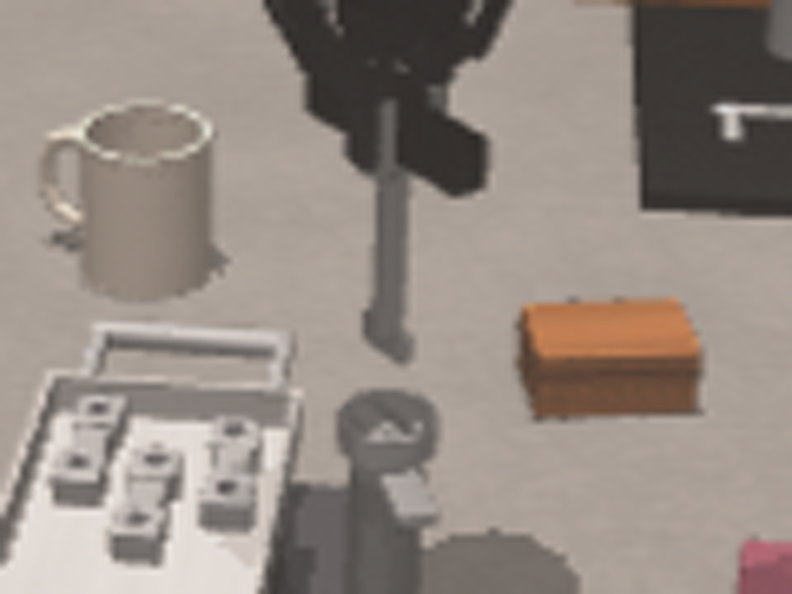

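The arm now points at crop (410,500), clear of the tray, and the key hangs straight. I'm returning the key to its rest.

>>> jog_arm(plan=[[-0.333,-0.0996,0,0,0,0.217],[-0.333,-0.0996,0,0,0,0.217],[-0.333,-0.0996,0,0,0,0.217],[-0.333,-0.0996,0,0,0,0.217],[-0.333,-0.0996,0,0,0,0.217],[-0.333,-0.0996,0,0,0,0.217],[-0.333,-0.0996,0,0,0,0.217],[-0.333,-0.0996,0,0,0,0.217]])

```text
clock: 12.85
position: [0.3792, 0.2656, 0.2797]
ee_rot: [0.001, 0.721, -0.693, 0.0]
wrist_force: [0.2, -0.3, -1.7]
grip_width: 0.0148
finger_force: 78.8
```

```bash
python3 -c "
from h import *
go((.3796,.2666,.278,-1.5286),(.3796,.2666,.14,-1.5286))
T=read_camera('top');cv2.imwrite('pics/e.png',T[:,:,::-1]);S=read_camera('side');cv2.imwrite('pics/f.png',S[:,:,::-1])
a=cv2.resize(T[225:300,195:285],None,fx=4.4,fy=4.4,interpolation=2);b=cv2.resize(S[170:300,310:420],(396,468),interpolation=2)
o=np.zeros((468,796,3),np.uint8);o[:330,:396]=a[:330,:396];o[:,400:]=b;cv2.imwrite('pics/ef.png',o[:,:,::-1])"
```

```text
clk 12.85 pos [0.3792 0.2656 0.2797] yaw -1.5304 tilt [ 1.2e-03  3.0e-04 -1.0e+00] F [ 0.2 -0.3 -1.7] M [ 0.01  0.01 -0.  ] grip 0.0148 q6 -0.92
(0.3796, 0.2666, 0.278, -1.5286) -> [np.float64(-0.0013), np.float64(-0.0005), np.float64(0.0021), np.float64(0.0001), np.float64(-0.0004), np.float64(-0.0006)]
(0.3796, 0.2666, 0.14, -1.5286) -> [np.float64(-0.0015), np.float64(-0.0006), np.float64(0.1746), np.float64(0.0001), np.float64(-0.0004), np.float64(-0.0006)]
```

View pics/ef.png

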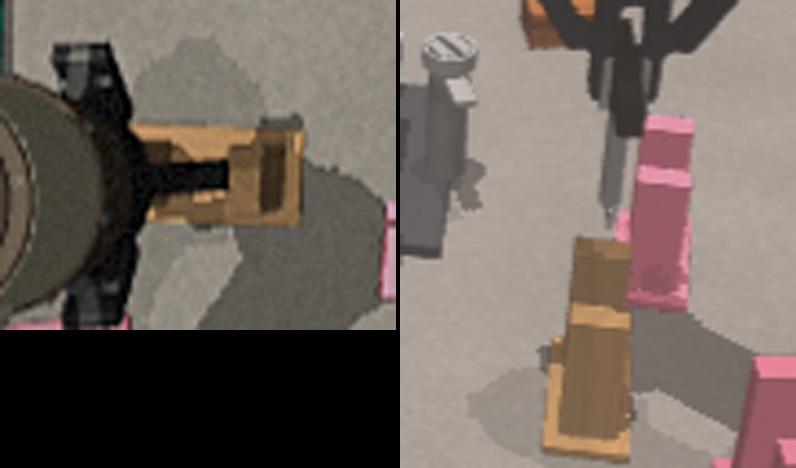

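The left half shows the bar in line with the rest at (215,178), and the right half shows the blade above the gap at (610,215). The key looks straight, so I'll lower it.

>>> jog_arm(plan=[[-0.0013,-0.0006,0.06,0,0,0],[-0.0013,-0.0006,0.12,0,0,0],[-0.0013,-0.0006,0.165,0,0,0],[-0.0013,-0.0006,0.175,0,0,0],[-0.0013,-0.0006,0.175,0,0,0],[-0.0013,-0.0006,0.175,0,0,0]])

```text
clock: 13.7
position: [0.3803, 0.2683, 0.1416]
ee_rot: [-0.002, 0.722, -0.692, 0.0]
wrist_force: [-0.4, 0.5, -1.9]
grip_width: 0.015
finger_force: 78.6
```

```bash
python3 -c "
from h import *
go((.3796,.2666,.1285,-1.5286))"
```

```text
clk 13.70 pos [0.3803 0.2683 0.1416] yaw -1.5291 tilt [-0.002  -0.0025 -1.    ] F [-0.4  0.5 -1.9] M [0.01 0.02 0.02] grip 0.015 q6 -0.92
(0.3796, 0.2666, 0.1285, -1.5286) -> [np.float64(0.0021), np.float64(0.0009), np.float64(0.0164), np.float64(-0.0008), np.float64(0.0006), np.float64(-0.0002)]
```

>>> jog_arm(plan=[[0.002,0.001,0.008,-0.0008,0.0006,0],[0.002,0.001,0.014,-0.0008,0.0006,0],[0.002,0.001,0.0164,-0.0008,0.0006,0],[0.002,0.001,0.0164,-0.0008,0.0006,0]])

```text
clock: 14.2
position: [0.3784, 0.2657, 0.128]
ee_rot: [0.002, 0.722, -0.692, 0.0]
wrist_force: [-4.3, -2.5, 7.2]
grip_width: 0.0152
finger_force: 80.4
```

```bash
python3 -c "
from h import *
go((.3796,.2666,.1275,-1.5286))"
```

```text
clk 14.20 pos [0.3784 0.2657 0.128 ] yaw -1.5284 tilt [ 0.0031  0.0024 -1.    ] F [-4.3 -2.5  7.2] M [-0.45  1.05  0.01] grip 0.0152 q6 -0.92
(0.3796, 0.2666, 0.1275, -1.5286) -> [np.float64(-0.001), np.float64(-0.0015), np.float64(0.0007), np.float64(0.0008), np.float64(-0.001), np.float64(0.0001)]
```

>>> jog_arm(plan=[[0,0,0,0,0,0],[0,0,0,0,0,0],[0,0,0,0,0,0],[0,0,0,0,0,0],[0,0,-0.03,0,0,0],[0,0,-0.1,0,0,0],[0,0,-0.17,0,0,0],[0,0,-0.17,0,0,0],[0,0,-0.17,0,0,0]], gripper=-0.4)

```text
clock: 15.32
position: [0.3784, 0.2658, 0.2623]
ee_rot: [0.002, 0.722, -0.692, -0.0]
wrist_force: [-0.2, 0.3, 0.3]
grip_width: 0.0597
finger_force: 0.0
```

```bash
python3 -c "
from h import *
go((.42,.0,.27,-1.0),(.52,-.11,.25,-.035),(.596,-.1096,.20,-.035))"
```

```text
clk 15.32 pos [0.3784 0.2658 0.2623] yaw -1.5294 tilt [ 0.0027  0.0035 -1.    ] F [-0.2  0.3  0.3] M [-0.04  0.03  0.04] grip 0.0597 q6 -0.92
(0.42, 0.0, 0.27, -1.0) -> [np.float64(0.3342), np.float64(-0.0381), np.float64(-0.0088), np.float64(0.0013), np.float64(-0.0006), np.float64(-0.1685)]
(0.52, -0.11, 0.25, -0.035) -> [np.float64(0.4767), np.float64(-0.1574), np.float64(0.0161), np.float64(0.0015), np.float64(0.0001), np.float64(-0.4757)]
(0.596, -0.1096, 0.2, -0.035) -> [np.float64(0.4799), np.float64(-0.2526), np.float64(0.0783), np.float64(0.0015), np.float64(0.0001), np.float64(-0.4757)]
```

>>> jog_arm(plan=[[0.334,-0.038,-0.009,0.001,0,-0.168],[0.334,-0.038,-0.009,0.001,0,-0.168],[0.334,-0.038,-0.009,0.001,0,-0.168],[0.334,-0.038,-0.009,0.001,0,-0.168],[0.334,-0.038,-0.009,0.001,0,-0.168],[0.477,-0.157,0,0.0015,0,-0.476],[0.477,-0.157,0,0.0015,0,-0.476],[0.477,-0.157,0,0.0015,0,-0.476],[0.48,-0.253,0.04,0.0015,0,-0.476],[0.48,-0.253,0.07,0.0015,0,-0.476]])

```text
clock: 16.58
position: [0.5988, -0.11, 0.204]
ee_rot: [0.0, 0.999, -0.054, -0.001]
wrist_force: [0.3, 1.5, -0.4]
grip_width: 0.06
finger_force: 0.0
```

>>> jog_arm(plan=[[0,0,0,0,0,0],[0,0,0,0,0,0]])

```text
clock: 16.82
position: [0.5964, -0.1093, 0.2069]
ee_rot: [0.0, 0.998, -0.058, -0.001]
wrist_force: [0.8, 0.7, 0.2]
grip_width: 0.0601
finger_force: 0.0
```

```bash
python3 -c "
from h import *
go((.596,-.1096,.20,-.035))
T=read_camera('top');S=read_camera('side');cv2.imwrite('pics/g.png',T[:,:,::-1]);cv2.imwrite('pics/i.png',S[:,:,::-1])
a=cv2.resize(T[140:280,205:405],(400,280),interpolation=2);b=cv2.resize(S[100:290,265:395],(396,579),interpolation=2)
o=np.zeros((579,800,3),np.uint8);o[:280,:400]=a;o[:,404:]=b;cv2.imwrite('pics/gi.png',o[:,:,::-1])"
```

```text
clk 16.82 pos [ 0.5964 -0.1093  0.2069] yaw -0.1154 tilt [-1.1e-03  6.0e-04 -1.0e+00] F [0.8 0.7 0.2] M [-0.01  0.05  0.05] grip 0.0601 q6 1.37
(0.596, -0.1096, 0.2, -0.035) -> [np.float64(-0.0004), np.float64(0.0004), np.float64(0.0086), np.float64(0.0002), np.float64(0.0004), np.float64(-0.0256)]
```

View pics/gi.png

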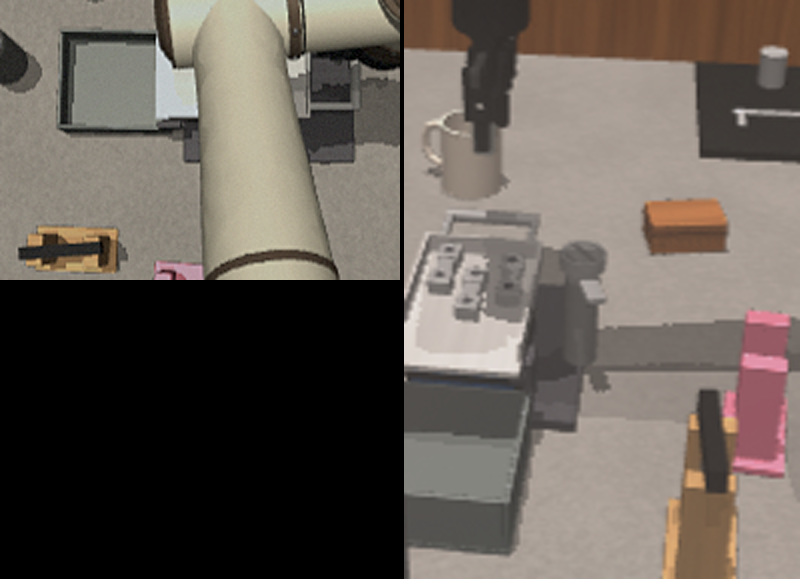

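The left half shows the key hanging across its rest at (65,250). The right half shows the fingers above the tray bar at (490,218). Now I'll descend onto the bar.

>>> jog_arm(plan=[[-0.0004,0,0.05,0,0,-0.0256],[-0.0004,0,0.1,0,0,-0.0256],[-0.0004,0,0.13,0,0,-0.0256],[-0.0004,0,0.131,0,0,-0.0256],[-0.0004,0,0.131,0,0,-0.0256]])

```text
clock: 17.55
position: [0.5977, -0.1091, 0.1046]
ee_rot: [0.0, 1.0, -0.016, 0.002]
wrist_force: [-0.2, -0.5, 1.2]
grip_width: 0.0597
finger_force: 0.0
```

>>> jog_arm(plan=[[0,0,0,0,0,0],[0,0,0,0,0,0],[0,0,0,0,0,0],[0,0,0,0,0,0],[0,0,0,0,0,0]], gripper=1, force=40)

```text
clock: 18.18
position: [0.597, -0.1101, 0.1035]
ee_rot: [0.001, 1.0, -0.016, 0.001]
wrist_force: [-1.5, -5.3, 4.3]
grip_width: 0.0127
finger_force: 39.1
```

```bash
python3 -c "
from h import *
s=observe();p=np.array(s['position']);yaw=-.035
# arc about hinge: bar at (y,z) rel hinge (-.240,.014)
u=np.array([-np.sin(yaw),np.cos(yaw),0])
T=[]
for th in np.arange(.1,.91,.1):
    c,n=np.cos(th),np.sin(th);y=-.24;z=.014
    Y=y*c+z*n;Z=-y*n+z*c
    t=p+u*(Y-y)+[0,0,Z-z];T.append((*t.round(4),yaw))
go(*T)"
```

```text
clk 18.18 pos [ 0.597  -0.1101  0.1035] yaw -0.0329 tilt [ 0.0015  0.0011 -1.    ] F [-1.5 -5.3  4.3] M [-1.5   0.27  0.11] grip 0.0127 q6 1.45
(np.float64(0.5971), np.float64(-0.1075), np.float64(0.1274), -0.035) -> [np.float64(0.0), np.float64(-0.0032), np.float64(-0.0299), np.float64(0.0004), np.float64(-0.0005), np.float64(0.0007)]
(np.float64(0.5973), np.float64(-0.1025), np.float64(0.1509), -0.035) -> [np.float64(0.0001), np.float64(-0.0094), np.float64(-0.0593), np.float64(0.0004), np.float64(-0.0005), np.float64(0.0007)]
(np.float64(0.5976), np.float64(-0.0953), np.float64(0.1738), -0.035) -> [np.float64(0.0002), np.float64(-0.0184), np.float64(-0.0879), np.float64(0.0004), np.float64(-0.0005), np.float64(0.0007)]
(np.float64(0.5979), np.float64(-0.0857), np.float64(0.1958), -0.035) -> [np.float64(0.0002), np.float64(-0.0304), np.float64(-0.1154), np.float64(0.0004), np.float64(-0.0005), np.float64(0.0007)]
(np.float64(0.5983), np.float64(-0.074), np.float64(0.2168), -0.035) -> [np.float64(0.0003), np.float64(-0.045), np.float64(-0.1417), np.float64(0.0004), np.float64(-0.0005), np.float64(0.0007)]
(np.float64(0.5988), np.float64(-0.0603), np.float64(0.2366), -0.035) -> [np.float64(0.0004), np.float64(-0.0621), np.float64(-0.1665), np.float64(0.0004), np.float64(-0.0005), np.float64(0.0007)]
(np.float64(0.5993), np.float64(-0.0447), np.float64(0.2548), -0.035) -> [np.float64(0.0004), np.float64(-0.0816), np.float64(-0.1892), np.float64(0.0004), np.float64(-0.0005), np.float64(0.0007)]
(np.float64(0.5999), np.float64(-0.0273), np.float64(0.2714), -0.035) -> [np.float64(0.0005), np.float64(-0.1033), np.float64(-0.21), np.float64(0.0004), np.float64(-0.0005), np.float64(0.0007)]
(np.float64(0.6006), np.float64(-0.0084), np.float64(0.2862), -0.035) -> [np.float64(0.0006), np.float64(-0.127), np.float64(-0.2285), np.float64(0.0004), np.float64(-0.0005), np.float64(0.0007)]
```

>>> jog_arm(plan=[[0,-0.001,-0.015,0,0,0],[0,-0.003,-0.03,0,0,0],[0,-0.006,-0.045,0,0,0],[0,-0.0094,-0.0593,0,0,0]])

```text
clock: 18.68
position: [0.5972, -0.1031, 0.1496]
ee_rot: [0.001, 1.0, -0.017, 0.0]
wrist_force: [3.1, -7.7, -2.4]
grip_width: 0.0128
finger_force: 38.9
```

```bash
python3 -c "
from h import *
go((.5973,-.1025,.1509,-.035))"
```

```text
clk 18.68 pos [ 0.5972 -0.1031  0.1496] yaw -0.0334 tilt [ 5.0e-04  1.9e-03 -1.0e+00] F [ 3.1 -7.7 -2.4] M [-2.58 -0.67  0.11] grip 0.0128 q6 1.44
(0.5973, -0.1025, 0.1509, -0.035) -> [np.float64(0.0001), np.float64(-0.0008), np.float64(-0.0016), np.float64(0.0006), np.float64(-0.0002), np.float64(0.0005)]
```

>>> jog_arm(plan=[[0,-0.0042,-0.0145,0,0,0],[0,-0.009,-0.0286,0,0,0],[0,-0.0147,-0.0425,0,0,0],[0,-0.021,-0.0561,0,0,0],[0.0001,-0.028,-0.0695,0,0,0],[0.0002,-0.0356,-0.0824,0,0,0],[0.0002,-0.044,-0.095,0,0,0],[0.0003,-0.0527,-0.1072,0,0,0]])

```text
clock: 19.68
position: [0.5983, -0.0626, 0.2371]
ee_rot: [0.003, 1.0, -0.017, -0.0]
wrist_force: [-0.6, -11.8, 3.1]
grip_width: 0.0127
finger_force: 38.9
```

```bash
python3 -c "
from h import *
go((.5988,-.0603,.2366,-.035))"
```

```text
clk 19.68 pos [ 0.5983 -0.0626  0.2371] yaw -0.0337 tilt [ 0.      0.0054 -1.    ] F [ -0.6 -11.8   3.1] M [-3.49  0.07  0.08] grip 0.0127 q6 1.37
(0.5988, -0.0603, 0.2366, -0.035) -> [np.float64(0.0005), np.float64(-0.0029), np.float64(0.0006), np.float64(0.0017), np.float64(-0.0), np.float64(0.0004)]
```

>>> jog_arm(plan=[[0,-0.009,-0.0118,0,0,0],[0,-0.0185,-0.0227,0,0,0],[0,-0.029,-0.0335,0,0,0],[0.0001,-0.0395,-0.0435,0,0,0],[0.0001,-0.048,-0.051,0,0,0],[0.0002,-0.057,-0.058,0,0,0],[0.0002,-0.057,-0.058,0,0,0],[0.0002,-0.057,-0.058,0,0,0],[0.0002,-0.057,-0.058,0,0,0]])

```text
clock: 20.8
position: [0.5996, -0.0172, 0.2851]
ee_rot: [0.003, 1.0, -0.017, 0.0]
wrist_force: [-4.3, -9.8, 9.4]
grip_width: 0.0126
finger_force: 39.3
```

```bash
python3 -c "
from h import *
go((.5988,-.0603,.2366,-.035))
T=read_camera('top');S=read_camera('side');cv2.imwrite('pics/j.png',T[:,:,::-1]);cv2.imwrite('pics/k.png',S[:,:,::-1])
a=cv2.resize(T[140:280,205:405],(400,280),interpolation=2);b=cv2.resize(S[100:290,225:355],(396,579),interpolation=2)
o=np.zeros((579,800,3),np.uint8);o[:280,:400]=a;o[:,404:]=b;cv2.imwrite('pics/jk.png',o[:,:,::-1])"
```

```text
clk 20.80 pos [ 0.5996 -0.0172  0.2851] yaw -0.0336 tilt [ 8.0e-04  5.9e-03 -1.0e+00] F [-4.3 -9.8  9.4] M [-3.06  1.01  0.08] grip 0.0126 q6 1.29
(0.5988, -0.0603, 0.2366, -0.035) -> [np.float64(0.0008), np.float64(0.0535), np.float64(0.0609), np.float64(0.0019), np.float64(-0.0003), np.float64(0.0005)]
```

View pics/jk.png

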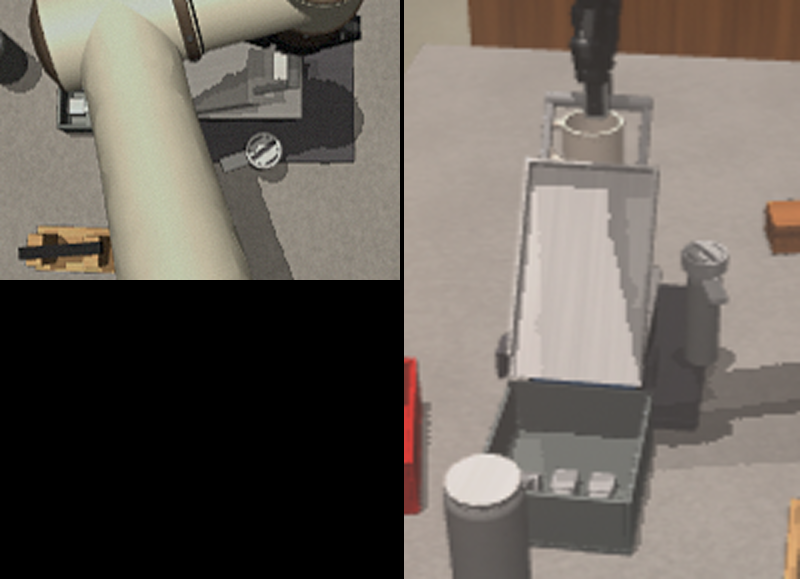

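The tray is empty and all three blanks lie in the bin at (533,482), (566,480) and (600,485). I'll lower the tray along the same arc.

```bash
python3 -c "
from h import *
p=np.array((.5968,-.1101,.1040));yaw=-.035
u=np.array([-np.sin(yaw),np.cos(yaw),0])
T=[]
for th in [.8,.72,.64,.56,.48,.4,.32,.24,.16,.08,0]:
    c,n=np.cos(th),np.sin(th);y=-.24;z=.014
    t=p+u*(y*c+z*n-y)+[0,0,-y*n+z*c-z];T.append((*t.round(4),yaw))
go(*T)"
```

```text
clk 20.90 pos [ 0.5995 -0.0172  0.285 ] yaw -0.0336 tilt [ 8.0e-04  5.9e-03 -1.0e+00] F [ -3.4 -10.2   9. ] M [-3.1   1.02  0.01] grip 0.0123 q6 1.29
(np.float64(0.5997), np.float64(-0.0273), np.float64(0.2719), -0.035) -> [np.float64(0.0006), np.float64(0.0125), np.float64(0.0165), np.float64(0.0019), np.float64(-0.0003), np.float64(0.0005)]
(np.float64(0.5992), np.float64(-0.0413), np.float64(0.2588), -0.035) -> [np.float64(0.0006), np.float64(0.03), np.float64(0.033), np.float64(0.0019), np.float64(-0.0003), np.float64(0.0005)]
(np.float64(0.5988), np.float64(-0.0543), np.float64(0.2446), -0.035) -> [np.float64(0.0006), np.float64(0.0461), np.float64(0.0508), np.float64(0.0019), np.float64(-0.0003), np.float64(0.0005)]
(np.float64(0.5983), np.float64(-0.066), np.float64(0.2293), -0.035) -> [np.float64(0.0004), np.float64(0.0606), np.float64(0.07), np.float64(0.0019), np.float64(-0.0003), np.float64(0.0005)]
(np.float64(0.598), np.float64(-0.0765), np.float64(0.2132), -0.035) -> [np.float64(0.0005), np.float64(0.0736), np.float64(0.0902), np.float64(0.0019), np.float64(-0.0003), np
[... 483 characters left out ...]
.float64(0.0004), np.float64(0.1025), np.float64(0.1562), np.float64(0.0019), np.float64(-0.0003), np.float64(0.0005)]
(np.float64(0.597), np.float64(-0.1048), np.float64(0.1421), -0.035) -> [np.float64(0.0004), np.float64(0.1085), np.float64(0.1793), np.float64(0.0019), np.float64(-0.0003), np.float64(0.0005)]
(np.float64(0.5969), np.float64(-0.1082), np.float64(0.1231), -0.035) -> [np.float64(0.0004), np.float64(0.1126), np.float64(0.2031), np.float64(0.0019), np.float64(-0.0003), np.float64(0.0005)]
(np.float64(0.5968), np.float64(-0.1101), np.float64(0.104), -0.035) -> [np.float64(0.0003), np.float64(0.1149), np.float64(0.227), np.float64(0.0019), np.float64(-0.0003), np.float64(0.0005)]
```

>>> jog_arm(plan=[[0.0005,0.0125,0.0165,0,0,0],[0.0005,0.03,0.033,0,0,0],[0.0005,0.046,0.051,0,0,0],[0.0005,0.0606,0.07,0,0,0],[0.0005,0.0736,0.09,0,0,0],[0.0005,0.085,0.111,0,0,0],[0.0004,0.0946,0.133,0,0,0],[0.0004,0.1025,0.156,0,0,0],[0.0004,0.1085,0.179,0,0,0],[0.0004,0.1126,0.2,0,0,0]])

```text
clock: 22.15
position: [0.5971, -0.1081, 0.1223]
ee_rot: [0.002, 1.0, -0.017, -0.0]
wrist_force: [-1.3, -14.6, 2.2]
grip_width: 0.0124
finger_force: 43.1
```

```bash
python3 -c "
from h import *
go((.5968,-.1101,.1040,-.035))"
```

```text
clk 22.15 pos [ 0.5971 -0.1081  0.1223] yaw -0.0342 tilt [-3.0e-04  4.4e-03 -1.0e+00] F [ -1.3 -14.6   2.2] M [-3.67  0.03  0.07] grip 0.0124 q6 1.44
(0.5968, -0.1101, 0.104, -0.035) -> [np.float64(-0.0003), np.float64(0.0024), np.float64(0.0229), np.float64(0.0014), np.float64(0.0001), np.float64(0.0002)]
```

>>> jog_arm(plan=[[0,0.003,0.012,0,0,0],[0,0.006,0.0225,0,0,0],[0,0.006,0.0235,0,0,0],[0,0.006,0.0235,0,0,0]])

```text
clock: 22.65
position: [0.5971, -0.11, 0.1036]
ee_rot: [0.001, 1.0, -0.017, -0.0]
wrist_force: [-0.4, -6.5, 2.7]
grip_width: 0.0125
finger_force: 43.9
```

```bash
python3 -c "
from h import *
go((.5968,-.1101,.1040,-.035))"
```

```text
clk 22.65 pos [ 0.5971 -0.11    0.1036] yaw -0.0335 tilt [-4.0e-04  1.4e-03 -1.0e+00] F [-0.4 -6.5  2.7] M [-1.98  0.32  0.04] grip 0.0125 q6 1.45
(0.5968, -0.1101, 0.104, -0.035) -> [np.float64(-0.0003), np.float64(0.0001), np.float64(-0.0005), np.float64(0.0004), np.float64(0.0001), np.float64(0.0005)]
```

Flat again, at the same height as at the start. I'll open, retreat and check.

>>> jog_arm(plan=[[0,0,0,0,0,0],[0,0,0,0,0,0],[0,0,0,0,0,0],[0,0,0,0,0,0],[0,0,-0.05,0,0,0],[0,0,-0.12,0,0,0],[0,0,-0.2,0,0,0],[0,0.1,-0.25,0,0,0],[0,0.2,-0.25,0,0,0],[0,0.3,-0.25,0,0,0]], gripper=-0.4)

```text
clock: 23.9
position: [0.5916, -0.2899, 0.3021]
ee_rot: [0.0, 1.0, -0.016, 0.002]
wrist_force: [0.9, 0.4, -0.1]
grip_width: 0.0597
finger_force: 0.0
```

>>> jog_arm(plan=[[-0.1,0.1,0,0,0,0],[-0.2,0.2,0,0,0,0],[-0.25,0.25,0,0,0,0],[-0.25,0.25,0,0,0,0],[-0.25,0.25,0,0,0,0],[-0.25,0.25,0,0,0,0]])

```text
clock: 24.65
position: [0.383, -0.4832, 0.3005]
ee_rot: [-0.0, 1.0, -0.018, 0.0]
wrist_force: [1.0, -0.5, 0.2]
grip_width: 0.0596
finger_force: 0.0
```

```bash
python3 -c "
from h import *
go()
T=read_camera('top');S=read_camera('side')
a=cv2.resize(T[140:280,205:405],(400,280),interpolation=2);b=cv2.resize(S[150:310,225:395],(396,373),interpolation=2);c=cv2.resize(T,(400,250),interpolation=3)
o=np.zeros((540,800,3),np.uint8);o[:280,:400]=a;o[:373,404:]=b;o[285:535,:400]=c;cv2.imwrite('pics/z.png',o[:,:,::-1])"
```

```text
clk 24.65 pos [ 0.383  -0.4832  0.3005] yaw -0.037 tilt [ 5.e-04 -3.e-04 -1.e+00] F [ 1.  -0.5  0.2] M [ 0.05 -0.05  0.01] grip 0.0596 q6 2.17
```

View pics/z.png

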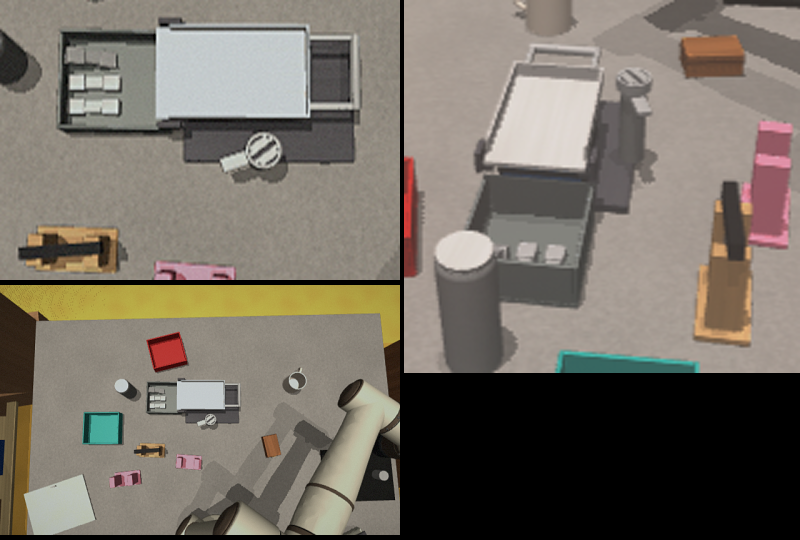

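The final picture shows three blanks in the bin (left, (92,55)–(92,107)) and the tray flat and empty. The clamp arm is at about 1.9 rad, the key is on its rest at (65,250), and the case, mug and can haven't moved.

```bash
python3 -c "
from rig import hand_in
print(hand_in())"
```

```text
the job is handed in; nothing more can be done
None
```

I undid the clamp to its stop, tipped all three blanks into the grey bin, lowered the tray flat and hung the key back in its rest, then handed the job in at about 25 s; no verdict was returned.

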